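Sort three identical weight cans by heft

ROBOT

A 6-joint arm with a two-finger parallel gripper is mounted at the origin on a cart in front of the work surface, level with it; the furniture and walls round the work are solid. World frame = base frame: x ahead of the robot, y to its left, z up, the work surface at z = 0. Lengths are in m, angles in rad, forces in N, time in s.
With the tool pointing down it reaches from about 0.25 to 0.775 m from the base axis. Payload 4 kg.
Tool frame: the origin (TCP) lies midway between the tips of the shut fingers; the grasp point (between the pads) lies 19 mm behind it (robot.tcp_to_grasp is the distance from the TCP to the grasp point, in m); z points along the fingers, y is the line along which they close (so a half turn about z gives the same grasp; the last joint's range is limited). The gripper opens to 94 mm and grips with 3 to 60 N. Pads are 16 mm wide; open, the fingers measure 119 mm over their backs; the gripper's body (75 mm by 177 mm) begins 78 mm behind the grasp point.
Start: joints at [-1.344, 0.087, 1.371, -0, 1.684, -0.103], TCP at [0.178, -0.52, 0.206] pointing down, gripper open.
Joint ranges: [-3.1, 3.1], [-0.76, 2.03], [0.27, 2.55], [-1.08, 4.22], [0.17, 2.65], [-2.57, 2.57]. Speed limits (rad/s): [2.79, 2.79, 3.14, 3.14, 3.14, 3.14].

INTERFACE

Orientations are given as [roll, pitch, yaw] about the fixed x, y, z axes, in that order (R = Rz(yaw) Ry(pitch) Rx(roll)).
In Python, from bench import robot, viewer gives the robot as it stands. The module is installed in compiled form; this text tells all that it offers.
- The arm moves only by the shell command python3 -m handwheel 'ROWS' [OPENING]. ROWS is JSON, a list of rows, each a list of 6 numbers: the shift along the tool's x, y, z in units of 0.2 m (1.0 is 0.2 m), then the turn, a rotation vector about the tool's x, y, z in units of 30 degrees (1.0 is 30 degrees). In form: [[x, y, z, wx, wy, wz], ...]. A call has 1 to 10 rows; each row is the pose to reach, as a shift and turn from the pose commanded when the call began, along the tool's axes at that moment; what a row does not reach only later rows make up. A row lasts 1/12 s, in which the tool goes at most 41.7 mm and 7.16 degrees, less where a joint would pass 70% of its speed; a pose out of reach is approached as far as the arm can. A call with a number of a shift or a turn outside -1 to 1 is refused whole. A call with a gripper value outside its range is refused whole. OPENING is the gripper's target within -1 to 1 (shut at 1, half-way at 0, fully open at -1), set as the call begins (- or left out, the last holds). The fingers move at their own pace and stop on an object; the grip force is fixed at half the most. Time passes only in rows, so rows that repeat a pose let the fingers close. It gives the time, the measured TCP pose, the force, the opening and the grip force at its end, in the units of the state.
- robot.get_obs(): the state, without advancing time (a new reading comes with each control period).
- viewer.snapshot(name): name is "scene" or "top" or "wrist"; returns the picture (384x512x3 uint8, red, green, blue); there is no depth.
- viewer.calibration(name): a dict with "fx", "fy", "cx", "cy" (pixels), "R" (3x3) and "t" (3): a world point X has camera coordinates R X + t. Camera axes: x right, y down, z forward; pixel columns grow to the right and rows downward; lengths in m; the calibration is good to about 2 mm. A picture is of the moment at which its call begins: read the wrist's pose just before it. calibration takes no time and is no camera call; for the wrist camera it gives the pose at the moment of the call.
- robot.close_job(): hands the job in; it is judged then, once.
The state is a dict: "time": time; "joint_positions": joint angles; "qvel": joint speeds; "joint_torque": joint torques, N m; "tool_pos": TCP position; "ee_rot": TCP orientation; "wrist_force": force on the tool from outside, world axes, zero at the start; "wrist_torque": the same for the moment, N m; "width": finger opening in m; "finger_force": force on a finger pad.
Only numpy, scipy, OpenCV 4.12 (cv2) and the standard library are available. Lean on these libraries where they do the work, as an engineer would, in place of code of your own. Each camera call takes 0.05 s, during which the arm holds its last target. There are 200 camera calls.

TASK

The three closed aluminium cans look alike, but one holds the large calibration weight, one the small weight, and one is empty: heft them to find out which is which. Stand the can with the large weight in the square tray and the empty can in the round dish, setting them down gently, and leave the can with the small weight standing on the bare worktop. Keep the cans upright and leave the glass vials alone.

Things in the scene. Friction and masses are not known exactly. Their poses are not given: they have to be found in the camera images.
- can_a: one of three like closed aluminium cans, upright: body 45 mm across, knurled fixed lid 46 mm across, 80 mm tall; origin at the centre of its underside, z up. Empty it weighs about 0.11 kg (1.1 N; a small pad lies inside); with the small steel weight about 0.3 kg (2.9 N), with the large one about 0.5 kg (4.9 N), each weight good to about 10 %. Which can holds what differs every time and cannot be seen; contents loose
- can_b: the same kind of can as can_a, alike in every respect but its hidden contents; origin likewise
- can_c: the same kind of can as can_a, alike in every respect but its hidden contents; origin likewise
- square_tray: fixed square steel tray, 100 x 100 mm outside, rim 14 mm high, walls and floor 3 mm thick; origin at the centre of its underside on the worktop; sides along its x and y; stands left of the cans
- round_dish: fixed round steel dish, 104 mm across the rim and 92 mm across the foot, rim 14 mm high, walls and floor 3 mm thick; origin at the centre of its underside on the worktop; stands left of the cans
- empty_vial_near: open clear glass vial, 46 mm across, 82 mm tall, standing among the cans; origin at the centre of its underside; a bystander
- empty_vial_far: open clear glass vial, 46 mm across, 82 mm tall, behind the trays; origin at the centre of its underside; a bystander
- sample_vial: capped glass vial with a brown sample, 46 mm across, 90 mm tall, behind the trays; origin at the centre of its underside; a bystander

How it is judged:
By the outcome, as a careful person would: the job done as asked, in the order asked, and still so for the second after the job is handed in, with the robot touching nothing.
It also fails if it takes over 72 s, if anything falls off the work surface, if the arm or the gripper's body presses on something with over 40 N, if the wrist force passes 120 N, or if a joint passes its speed limit or range.

## Working session

There is one attempt and no reset: what is moved stays moved. The work goes in short steps, Python scripts to look and compute and a shell command to move; the robot and the scene stay as the last step left them, time stands still between calls to the robot, and variables do not carry over. Pictures are saved under pics/ and viewed, at most 10 in all, crops included, and the job is handed in when it is done.

```bash
mkdir -p pics
python3 - <<'E'
from bench import robot, viewer
import cv2
o=robot.get_obs(); print({k:o[k] for k in ("time","tool_pos","ee_rot","wrist_force","width")})
for n in ("scene","top"):
    c=viewer.calibration(n); print(n,c)
    cv2.imwrite(f"pics/{n}0.png",viewer.snapshot(n)[:,:,::-1])
E
```

```text
{'time': 0.0, 'tool_pos': array([ 0.17798461, -0.51983272,  0.20432302]), 'ee_rot': array([-3.13941657e+00, -1.75057840e-04,  3.29793568e-01]), 'wrist_force': array([ 0.40359352, -0.57252893, -0.0749122 ]), 'width': 0.09376543392941689}
scene {'fx': 435.82741478150933, 'fy': 435.82741478150933, 'cx': 257.9563942567489, 'cy': 193.095346473485, 'R': array([[-0.80172186, -0.59754787,  0.01336434],
       [-0.29425057,  0.37513224, -0.87902924],
       [ 0.52024865, -0.70866942, -0.47658052]]), 't': array([0.53241975, 0.14764468, 0.70398873])}
top {'fx': 452.9309611132127, 'fy': 452.9309611132127, 'cx': 256.28953410514424, 'cy': 189.01467500367593, 'R': array([[ 0.00531607, -0.99987908,  0.01461413],
       [-0.99764795, -0.00630183, -0.06825576],
       [ 0.0683396 , -0.0142169 , -0.99756081]]), 't': array([0.13051294, 0.55873262, 0.90100682])}
```

View pics/top0.png

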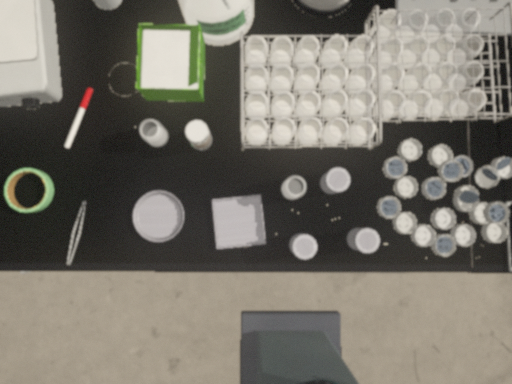

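View pics/scene0.png

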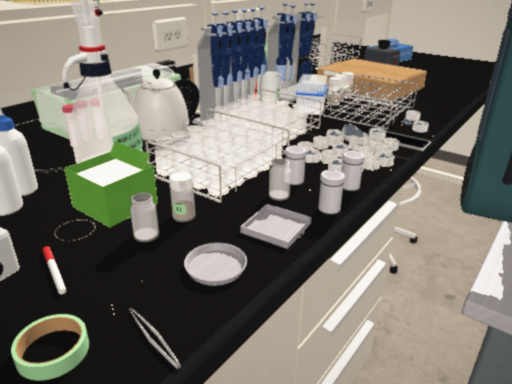

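Top view: the cans' lids are near (304,246), (367,240) and (337,180). The near vial is at (294,187), the tray at (239,221), the dish at (158,216), and the far vials at (153,132) and (198,134).

```bash
cat > h.py <<'E'
import numpy as np, cv2
from bench import robot, viewer
def ray(c,u,v,z):
    d=c["R"].T@np.array([(u-c["cx"])/c["fx"],(v-c["cy"])/c["fy"],1]); o=-c["R"].T@c["t"]
    return o+d*(z-o[2])/d[2]
def state():
    o=robot.get_obs(); print("t",round(o["time"],2),"pos",o["tool_pos"].round(4),"rpy",o["ee_rot"].round(3),"F",o["wrist_force"].round(2),"w",round(o["width"],4)); return o
E
python3 - <<'E'
from h import *
im=cv2.imread("pics/top0.png"); c=viewer.calibration("top")
g=cv2.cvtColor(im,cv2.COLOR_BGR2GRAY)
for name,(u,v),thr,z,r in [("can1",(304,246),175,.08,20),("can2",(367,240),175,.08,20),("can3",(337,180),175,.08,20),("vial",(294,187),90,.041,20),("tray",(239,221),110,.014,35),("dish",(158,216),110,.014,35)]:
    m=np.zeros_like(g); m[v-r:v+r,u-r:u+r]=(g[v-r:v+r,u-r:u+r]>thr)*255
    cs,_=cv2.findContours(m,cv2.RETR_EXTERNAL,cv2.CHAIN_APPROX_NONE); k=max(cs,key=cv2.contourArea)
    (x,y),R=cv2.minEnclosingCircle(k); rect=cv2.minAreaRect(k)
    p=ray(c,x,y,z); q=ray(c,x+R,y,z)
    print(name,(round(x,1),round(y,1),round(R,1)),p.round(4),"diam",(2*np.linalg.norm(p-q)).round(4),rect)
crop=cv2.resize(im[120:275,120:400],None,fx=2.8,fy=2.8,interpolation=cv2.INTER_CUBIC)
cv2.imwrite("pics/crop.png",crop)
E
```

```text
can1 (304.5, 246.4, 11.8) [0.4462 0.0435 0.08  ] diam 0.0444 ((304.5000305175781, 246.50003051757812), (22.62741470336914, 22.62741470336914), 45.0)
can2 (367.3, 240.1, 11.7) [ 0.4585 -0.0752  0.08  ] diam 0.0443 ((367.0, 240.0), (22.0, 22.0), 90.0)
can3 (337.8, 179.2, 11.5) [ 0.5735 -0.0203  0.08  ] diam 0.0439 ((338.0, 179.0), (22.0, 22.0), 90.0)
vial (293.5, 187.0, 13.5) [0.5609 0.0604 0.041 ] diam 0.0535 ((293.5, 187.0), (24.0, 25.0), 90.0)
tray (237.1, 221.6, 33.8) [0.4919 0.1723 0.014 ] diam 0.1372 ((238.51231384277344, 221.63526916503906), (50.60948181152344, 50.70001220703125), 84.80557250976562)
dish (158.1, 215.9, 26.2) [0.5025 0.3322 0.014 ] diam 0.1058 ((158.0, 216.0), (50.91168975830078, 50.91168975830078), 45.0)
```

View pics/crop.png

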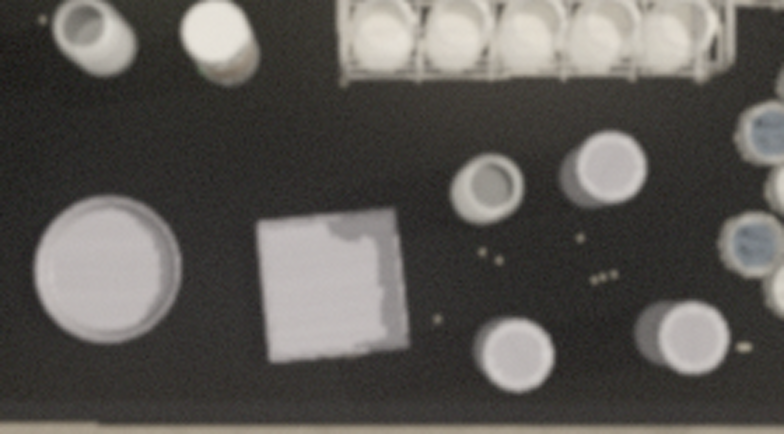

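The lids measure 44 mm across (46 expected), the dish 106 mm and the tray about 100 mm, so the measurements agree. I'll move above can2, squaring yaw to 0 on the way.

```bash
R='python3 -m handwheel'
$R '[[0.95,-0.8,0,0,0,0.63],[0.95,-0.8,0,0,0,0.63],[0.95,-0.8,0,0,0,0.63],[0.95,-0.8,0,0,0,0.63],[0.95,-0.8,0,0,0,0.63],[0.95,-0.8,0,0,0,0.63],[0.95,-0.8,0,0,0,0.63]]' -0.4
$R '[[0.6,-1,0,0,0,0],[0.6,-1,0,0,0,0],[0.6,-1,0,0,0,0],[0.6,-1,0,0,0,0],[0.6,-1,0,0,0,0],[0.6,-1,0,0,0,0],[0.6,-1,0,0,0,0],[0.6,-1,0,0,0,0]]'
python3 - <<'E'
from h import *
state(); c=viewer.calibration("wrist"); print(c)
cv2.imwrite("pics/w1.png",viewer.snapshot("wrist")[:,:,::-1])
t=viewer.calibration("top"); print("tray",ray(t,238.5,221.6,.014),"vial",ray(t,294,186,.082), "rack front",ray(t,337,148,.05))
E
```

```text
time: 0.68
tool_pos: [0.3089, -0.3018, 0.2055]
ee_rot: [-3.139, -0.002, 0.008]
wrist_force: [-0.1, -0.4, -0.2]
width: 0.0656
finger_force: 0.0
time: 1.35
tool_pos: [0.4261, -0.1071, 0.2049]
ee_rot: [3.141, 0.001, 0.003]
wrist_force: [-0.1, -0.5, 0.2]
width: 0.0659
finger_force: 0.0
t 1.35 pos [ 0.4261 -0.1071  0.2049] rpy [3.141e+00 1.000e-03 3.000e-03] F [-0.06 -0.55  0.18] w 0.0659
{'fx': 302.89426399608976, 'fy': 302.89426399608976, 'cx': 255.04064807415227, 'cy': 192.9319668710919, 'R': array([[ 2.07250062e-03, -9.99997852e-01, -1.15759810e-05],
       [-9.56757878e-01, -1.98625276e-03,  2.90878700e-01],
       [-2.90878098e-01, -5.91770873e-04, -9.56759940e-01]]), 't': array([-0.1074921 ,  0.37687245,  0.51574185])}
tray [0.49180482 0.16941781 0.014     ] vial [0.559754   0.06337861 0.082     ] rack front [ 0.63803068 -0.02486809  0.05      ]
```

View pics/w1.png

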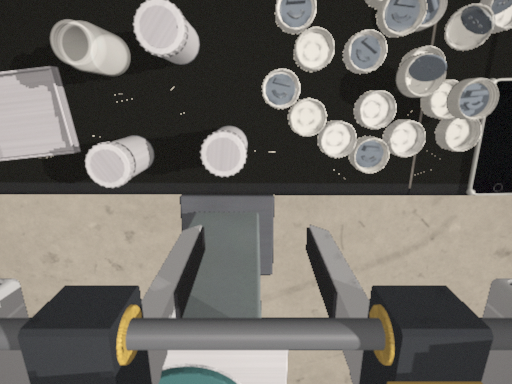

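The wrist view shows can2's lid at (224,152), can1's at (110,164) and can3's at (161,27). I'll cross-check these with the wrist calibration.

Run:
```python
from h import *
c=viewer.calibration("wrist"); im=cv2.imread("pics/w1.png")
for n,u,v in [("can1",110,164),("can2",224,152),("can3",161,27),("vial_rim",77,43)]: print(n,ray(c,u,v,.08 if n[0]=="c" else .082).round(4))
```

```text
can1 [0.4489 0.0403 0.08  ]
can2 [ 0.4612 -0.0762  0.08  ]
can3 [ 0.574 -0.023  0.08 ]
vial_rim [0.5606 0.0537 0.082 ]
```

```bash
R='python3 -m handwheel'
$R '[[0.17,-0.157,0,0,0,0],[0.17,-0.157,0,0,0,0],[0.17,-0.157,0.3,0,0,0],[0.17,-0.157,0.5,0,0,0],[0.17,-0.157,0.7,0,0,0],[0.17,-0.157,0.89,0,0,0],[0.17,-0.157,0.89,0,0,0],[0.17,-0.157,0.89,0,0,0]]'
$R '[[0,0,0,0,0,0],[0,0,0,0,0,0],[0,0,0,0,0,0],[0,0,0,0,0,0],[0,0,0,0,0,0],[0,0,0,0,0,0]]' 1
$R '[[0,0,-0.08,0,0,0],[0,0,-0.16,0,0,0],[0,0,-0.25,0,0,0],[0,0,-0.25,0,0,0],[0,0,-0.25,0,0,0],[0,0,-0.25,0,0,0],[0,0,-0.25,0,0,0]]'
$R '[[0,0,0,0,0,0],[0,0,0,0,0,0]]'
$R '[[0,0,0,0,0,0],[0,0,0,0,0,0]]'
```

```text
time: 2.07
tool_pos: [0.4562, -0.0765, 0.0236]
ee_rot: [-3.139, 0.009, -0.002]
wrist_force: [0.1, -0.3, 0.8]
width: 0.066
finger_force: 0.0
time: 2.57
tool_pos: [0.4625, -0.0765, 0.0305]
ee_rot: [3.14, -0.006, 0.0]
wrist_force: [0.0, 1.8, 6.6]
width: 0.0448
finger_force: 30.0
time: 3.15
tool_pos: [0.4591, -0.0758, 0.0761]
ee_rot: [-3.141, 0.002, -0.0]
wrist_force: [-1.5, -0.7, -1.1]
width: 0.0452
finger_force: 30.1
time: 3.32
tool_pos: [0.4594, -0.0759, 0.0764]
ee_rot: [-3.141, 0.002, -0.0]
wrist_force: [-0.5, -0.3, -1.0]
width: 0.0449
finger_force: 30.1
time: 3.48
tool_pos: [0.4599, -0.076, 0.077]
ee_rot: [-3.141, 0.001, -0.0]
wrist_force: [-0.1, -0.1, -0.9]
width: 0.0449
finger_force: 30.1
```

Can2 weighs about 1.0 N, so it's the empty one. The tray comes first in the order asked, so I'll set can2 back gently and heft can1.

```bash
R='python3 -m handwheel'
$R '[[0,0,0.06,0,0,0],[0,0,0.12,0,0,0],[0,0,0.17,0,0,0],[0,0,0.2,0,0,0],[0,0,0.215,0,0,0],[0,0,0.22,0,0,0],[0,0,0.22,0,0,0],[0,0,0.22,0,0,0],[0,0,0.22,0,0,0]]'
$R '[[0,0,0.01,0,0,0],[0,0,0.01,0,0,0],[0,0,0.01,0,0,0]]'
$R '[[0,0,0.01,0,0,0],[0,0,0.01,0,0,0],[0,0,0.01,0,0,0]]'
$R '[[0,0,0.005,0,0,0],[0,0,0.01,0,0,0],[0,0,0.01,0,0,0]]'
```

```text
time: 4.23
tool_pos: [0.4606, -0.0763, 0.0341]
ee_rot: [3.141, -0.001, -0.0]
wrist_force: [0.2, 0.1, -0.8]
width: 0.0453
finger_force: 30.1
time: 4.48
tool_pos: [0.4601, -0.0761, 0.0315]
ee_rot: [3.141, -0.0, -0.0]
wrist_force: [-0.1, 0.1, -2.0]
width: 0.0457
finger_force: 30.1
time: 4.73
tool_pos: [0.4606, -0.0762, 0.0306]
ee_rot: [3.141, -0.001, -0.0]
wrist_force: [-1.4, 0.6, 5.7]
width: 0.0453
finger_force: 30.1
time: 4.98
tool_pos: [0.4608, -0.0761, 0.0305]
ee_rot: [3.141, -0.002, 0.0]
wrist_force: [-6.2, 3.1, 14.7]
width: 0.0449
finger_force: 30.0
```

```bash
R='python3 -m handwheel'
$R '[[0,0,-0.015,0,0,0],[0,0,-0.015,0,0,0],[0,0,-0.015,0,0,0]]'
$R '[[0,0,0,0,0,0],[0,0,0,0,0,0],[0,0,0,0,0,0],[0,0,-0.1,0,0,0],[0,0,-0.3,0,0,0],[0,0,-0.5,0,0,0],[0,0,-0.5,0,0,0]]' -0.4
$R '[[-0.06,-0.2,0,0,0,0],[-0.06,-0.4,0,0,0,0],[-0.06,-0.59,0,0,0,0],[-0.06,-0.59,0,0,0,0],[-0.06,-0.59,0,0,0,0],[-0.06,-0.59,0.2,0,0,0],[-0.06,-0.59,0.4,0,0,0],[-0.06,-0.59,0.5,0,0,0],[-0.06,-0.59,0.5,0,0,0],[-0.06,-0.59,0.5,0,0,0]]'
$R '[[0,0,0,0,0,0],[0,0,0,0,0,0],[0,0,0,0,0,0],[0,0,0,0,0,0],[0,0,0,0,0,0],[0,0,0,0,0,0]]' 1
$R '[[0,0,-0.08,0,0,0],[0,0,-0.16,0,0,0],[0,0,-0.25,0,0,0],[0,0,-0.25,0,0,0],[0,0,-0.25,0,0,0],[0,0,-0.25,0,0,0],[0,0,-0.25,0,0,0],[0,0,-0.25,0,0,0]]'
$R '[[0,0,0,0,0,0],[0,0,0,0,0,0]]'
$R '[[0,0,0,0,0,0],[0,0,0,0,0,0]]'
```

```text
time: 5.23
tool_pos: [0.4604, -0.0762, 0.0306]
ee_rot: [3.141, -0.001, -0.0]
wrist_force: [0.5, 0.2, 2.8]
width: 0.0451
finger_force: 30.0
time: 5.82
tool_pos: [0.4648, -0.0774, 0.1389]
ee_rot: [3.137, -0.015, 0.0]
wrist_force: [1.6, 0.2, -0.5]
width: 0.0656
finger_force: 0.0
time: 6.65
tool_pos: [0.4472, 0.0407, 0.0294]
ee_rot: [3.141, 0.003, -0.002]
wrist_force: [0.1, 1.0, 0.5]
width: 0.0659
finger_force: 0.0
time: 7.15
tool_pos: [0.4498, 0.0424, 0.0325]
ee_rot: [-3.141, -0.004, 0.0]
wrist_force: [0.1, 2.1, 6.2]
width: 0.0452
finger_force: 30.0
time: 7.82
tool_pos: [0.447, 0.0419, 0.0789]
ee_rot: [3.141, 0.003, -0.0]
wrist_force: [0.3, -0.3, -3.5]
width: 0.0451
finger_force: 30.0
time: 7.98
tool_pos: [0.4476, 0.0419, 0.0797]
ee_rot: [3.141, 0.001, -0.0]
wrist_force: [-0.4, 0.6, -2.7]
width: 0.0451
finger_force: 30.0
time: 8.15
tool_pos: [0.448, 0.0419, 0.0803]
ee_rot: [3.142, 0.0, -0.0]
wrist_force: [-0.9, -0.1, -3.9]
width: 0.0452
finger_force: 30.0
```

```bash
R='python3 -m handwheel'; for i in 1 2 3 4 5 6; do $R '[[0,0,0,0,0,0],[0,0,0,0,0,0]]' | grep -E "force|pos"; done
```

```text
tool_pos: [0.4481, 0.0419, 0.0805]
wrist_force: [-0.0, -0.1, -3.3]
finger_force: 30.0
tool_pos: [0.4481, 0.0419, 0.0805]
wrist_force: [-0.8, -0.3, -3.0]
finger_force: 30.0
tool_pos: [0.4481, 0.0419, 0.0805]
wrist_force: [0.3, -0.1, -3.2]
finger_force: 30.0
tool_pos: [0.4481, 0.0419, 0.0805]
wrist_force: [-0.3, -0.6, -3.3]
finger_force: 30.0
tool_pos: [0.4481, 0.0419, 0.0804]
wrist_force: [-0.7, 0.9, -3.1]
finger_force: 30.0
tool_pos: [0.4481, 0.0419, 0.0805]
wrist_force: [-0.4, 0.5, -2.6]
finger_force: 30.0
```

Can1 averages 3.1 N, so it holds the small weight. I'll set it back where it stood and heft can3.

```bash
R='python3 -m handwheel'
$R '[[0,0,0.06,0,0,0],[0,0,0.12,0,0,0],[0,0,0.17,0,0,0],[0,0,0.2,0,0,0],[0,0,0.22,0,0,0],[0,0,0.23,0,0,0],[0,0,0.235,0,0,0],[0,0,0.235,0,0,0],[0,0,0.235,0,0,0]]'
$R '[[0,0,0.003,0,0,0],[0,0,0.006,0,0,0],[0,0,0.01,0,0,0],[0,0,0.01,0,0,0],[0,0,0.01,0,0,0]]'
$R '[[0,0,0.002,0,0,0],[0,0,0.004,0,0,0],[0,0,0.004,0,0,0],[0,0,0.004,0,0,0]]'
```

```text
time: 9.9
tool_pos: [0.4485, 0.0419, 0.034]
ee_rot: [3.141, -0.001, -0.0]
wrist_force: [0.3, 0.5, -3.4]
width: 0.045
finger_force: 30.0
time: 10.32
tool_pos: [0.4486, 0.042, 0.0325]
ee_rot: [3.142, -0.001, -0.0]
wrist_force: [-2.4, -0.5, 4.7]
width: 0.0451
finger_force: 29.9
time: 10.65
tool_pos: [0.4489, 0.042, 0.0325]
ee_rot: [3.141, -0.002, -0.0]
wrist_force: [-2.7, 0.0, 8.5]
width: 0.0448
finger_force: 29.9
```

```bash
R='python3 -m handwheel'
$R '[[0,0,-0.01,0,0,0],[0,0,-0.01,0,0,0]]'
$R '[[0,0,0,0,0,0],[0,0,0,0,0,0],[0,0,0,0,0,0],[0,0,-0.1,0,0,0],[0,0,-0.3,0,0,0],[0,0,-0.53,0,0,0],[0,0,-0.53,0,0,0]]' -0.4
$R '[[0.2,0.1,0,0,0,0.2],[0.4,0.2,0,0,0,0.4],[0.63,0.32,0,0,0,0.67],[0.63,0.32,0,0,0,0.67],[0.63,0.32,0,0,0,0.67],[0.63,0.32,0,0,0,0.67],[0.63,0.32,0,0,0,0.67]]'
python3 - <<'E'
from h import *
state()
cv2.imwrite("pics/t2.png",cv2.resize(viewer.snapshot("scene")[100:280,180:400,::-1],None,fx=3.2,fy=3.2))
E
```

```text
time: 10.82
tool_pos: [0.4482, 0.0419, 0.0326]
ee_rot: [3.141, -0.001, -0.0]
wrist_force: [1.1, 1.0, 1.7]
width: 0.045
finger_force: 30.0
time: 11.4
tool_pos: [0.4527, 0.0418, 0.1468]
ee_rot: [3.141, -0.015, -0.0]
wrist_force: [1.2, -0.1, 1.8]
width: 0.0656
finger_force: 0.0
time: 11.98
tool_pos: [0.5733, -0.0216, 0.1383]
ee_rot: [3.142, 0.001, -0.35]
wrist_force: [0.7, 0.6, 0.1]
width: 0.0658
finger_force: 0.0
t 11.98 pos [ 0.5733 -0.0216  0.1383] rpy [ 3.142e+00  1.000e-03 -3.500e-01] F [0.68 0.56 0.1 ] w 0.0658
```

View pics/t2.png

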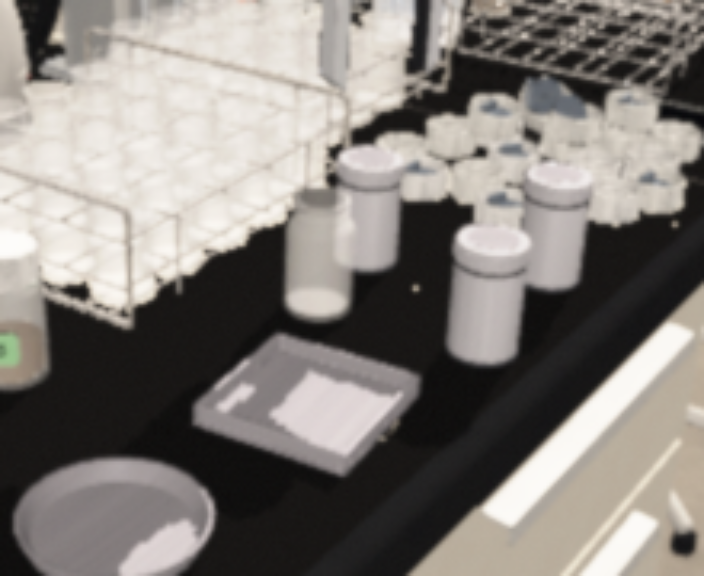

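All three cans stand upright, and the fingers (near (335,85) and (425,60) in the crop) straddle can3 clear of the vial. I'll descend and heft it.

```bash
R='python3 -m handwheel'
$R '[[0,0,0.15,0,0,0],[0,0,0.3,0,0,0],[0,0,0.45,0,0,0],[0,0,0.54,0,0,0],[0,0,0.54,0,0,0],[0,0,0.54,0,0,0]]'
$R '[[0,0,0,0,0,0],[0,0,0,0,0,0],[0,0,0,0,0,0],[0,0,0,0,0,0],[0,0,0,0,0,0],[0,0,0,0,0,0]]' 1
$R '[[0,0,-0.08,0,0,0],[0,0,-0.16,0,0,0],[0,0,-0.25,0,0,0],[0,0,-0.25,0,0,0],[0,0,-0.25,0,0,0],[0,0,-0.25,0,0,0],[0,0,-0.25,0,0,0],[0,0,-0.25,0,0,0]]'
for i in 1 2 3 4; do $R '[[0,0,0,0,0,0],[0,0,0,0,0,0]]' | grep -E "force|pos"; done
```

```text
time: 12.53
tool_pos: [0.5726, -0.0213, 0.0303]
ee_rot: [3.141, 0.002, -0.35]
wrist_force: [0.8, -0.2, 0.2]
width: 0.0658
finger_force: 0.0
time: 13.03
tool_pos: [0.5761, -0.021, 0.0332]
ee_rot: [-3.138, -0.004, -0.351]
wrist_force: [1.2, 4.4, 6.2]
width: 0.0452
finger_force: 30.0
time: 13.7
tool_pos: [0.5728, -0.0221, 0.0786]
ee_rot: [3.14, 0.004, -0.351]
wrist_force: [0.2, -0.2, -5.5]
width: 0.0453
finger_force: 30.0
tool_pos: [0.5737, -0.0221, 0.0799]
wrist_force: [0.8, -0.1, -4.6]
finger_force: 30.0
tool_pos: [0.5741, -0.0221, 0.0806]
wrist_force: [-0.6, 0.0, -5.7]
finger_force: 30.0
tool_pos: [0.5741, -0.0221, 0.0807]
wrist_force: [0.0, 0.2, -5.7]
finger_force: 30.0
tool_pos: [0.5741, -0.0221, 0.0807]
wrist_force: [-0.1, 0.2, -5.6]
finger_force: 30.0
```

Can3 reads about 5.5 N, so it holds the large weight. Next I'll lift it over the vial and take it to the tray.

```bash
R='python3 -m handwheel'
$R '[[0,0,-0.1,0,0,0],[0,0,-0.2,0,0,0],[0,0,-0.3,0,0,0],[0,0,-0.4,0,0,0],[0,0,-0.4,0,0,0],[0,0,-0.4,0,0,0]]'
$R '[[-0.08,-0.08,0,0,0,-0.08],[-0.2,-0.2,0,0,0,-0.2],[-0.33,-0.35,0,0,0,-0.32],[-0.46,-0.49,0,0,0,-0.45],[-0.59,-0.63,0,0,0,-0.58],[-0.68,-0.72,0,0,0,-0.65],[-0.715,-0.76,0,0,0,-0.67],[-0.715,-0.76,0,0,0,-0.67],[-0.715,-0.76,0,0,0,-0.67],[-0.715,-0.76,0,0,0,-0.67]]'
python3 - <<'E'
from h import *
state()
cv2.imwrite("pics/t3.png",cv2.resize(viewer.snapshot("top")[120:275,120:400,::-1],None,fx=2.8,fy=2.8))
E
```

```text
time: 14.87
tool_pos: [0.575, -0.0222, 0.1621]
ee_rot: [-3.141, -0.004, -0.351]
wrist_force: [-1.1, -0.1, -5.9]
width: 0.0452
finger_force: 30.0
time: 15.7
tool_pos: [0.4924, 0.1684, 0.1598]
ee_rot: [3.14, 0.001, -0.002]
wrist_force: [-1.2, 0.6, -5.5]
width: 0.0451
finger_force: 30.0
t 15.7 pos [0.4924 0.1684 0.1598] rpy [ 3.14e+00  1.00e-03 -2.00e-03] F [-1.21  0.61 -5.5 ] w 0.0451
```

View pics/t3.png

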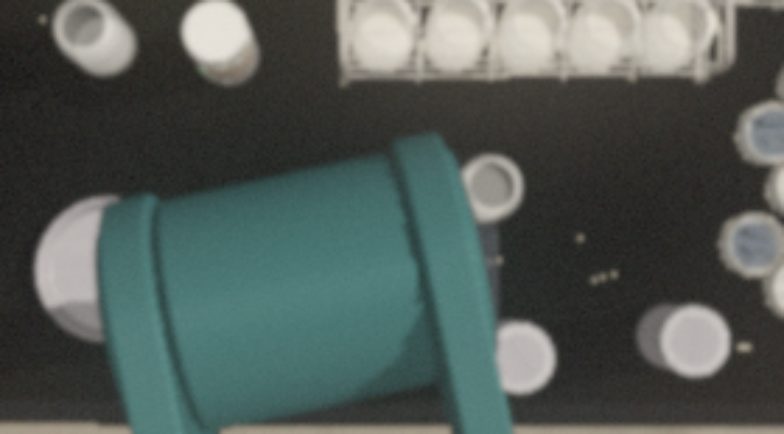

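The view shows the arm over the tray; can1, can2 and the near vial are undisturbed. I'll lower gently.

```bash
R='python3 -m handwheel'
$R '[[0,0,0.1,0,0,0],[0,0,0.2,0,0,0],[0,0,0.3,0,0,0],[0,0,0.4,0,0,0],[0,0,0.48,0,0,0],[0,0,0.54,0,0,0],[0,0,0.58,0,0,0],[0,0,0.6,0,0,0],[0,0,0.6,0,0,0],[0,0,0.6,0,0,0]]'
$R '[[0,0,0.004,0,0,0],[0,0,0.008,0,0,0],[0,0,0.012,0,0,0],[0,0,0.016,0,0,0],[0,0,0.016,0,0,0],[0,0,0.016,0,0,0]]'
$R '[[0,0,0.003,0,0,0],[0,0,0.006,0,0,0],[0,0,0.006,0,0,0],[0,0,0.006,0,0,0]]'
```

```text
time: 16.58
tool_pos: [0.4928, 0.1697, 0.0414]
ee_rot: [-3.141, -0.001, -0.001]
wrist_force: [1.0, -0.4, -5.3]
width: 0.0453
finger_force: 30.0
time: 17.08
tool_pos: [0.492, 0.1698, 0.0374]
ee_rot: [3.141, 0.0, 0.0]
wrist_force: [0.3, 0.0, -5.7]
width: 0.0455
finger_force: 30.0
time: 17.42
tool_pos: [0.4921, 0.1698, 0.0363]
ee_rot: [3.142, -0.0, -0.0]
wrist_force: [-0.7, 0.2, -4.6]
width: 0.0455
finger_force: 30.0
```

```bash
R='python3 -m handwheel'
$R '[[0,0,0.002,0,0,0],[0,0,0.004,0,0,0],[0,0,0.004,0,0,0],[0,0,0.004,0,0,0]]'
$R '[[0,0,0.002,0,0,0],[0,0,0.004,0,0,0],[0,0,0.004,0,0,0],[0,0,0.004,0,0,0]]'
```

```text
time: 17.75
tool_pos: [0.4922, 0.1699, 0.0362]
ee_rot: [-3.142, -0.0, -0.0]
wrist_force: [-2.4, -0.2, 2.6]
width: 0.0454
finger_force: 30.0
time: 18.08
tool_pos: [0.4923, 0.1699, 0.0362]
ee_rot: [-3.142, -0.001, -0.0]
wrist_force: [-4.5, -0.3, 7.2]
width: 0.0453
finger_force: 30.0
```

```bash
R='python3 -m handwheel'
$R '[[0,0,-0.005,0,0,0],[0,0,-0.005,0,0,0]]'
$R '[[0,0,0,0,0,0],[0,0,0,0,0,0],[0,0,0,0,0,0],[0,0,-0.08,0,0,0],[0,0,-0.25,0,0,0],[0,0,-0.42,0,0,0],[0,0,-0.58,0,0,0],[0,0,-0.58,0,0,0]]' -0.4
$R '[[-0.08,0.2,0,0,0,0],[-0.1,0.4,0,0,0,0],[-0.12,0.6,0,0,0,0],[-0.16,0.8,0,0,0,0],[-0.16,1,0,0,0,0],[-0.16,1,0,0,0,0]]'
$R '[[0,0.23,0,0,0,0],[0,0.23,0,0,0,0],[0,0.23,0,0,0,0],[0,0.23,0,0,0,0]]'
```

```text
time: 18.25
tool_pos: [0.4922, 0.1699, 0.0362]
ee_rot: [-3.142, -0.001, -0.0]
wrist_force: [-3.0, -0.1, 2.8]
width: 0.0453
finger_force: 30.0
time: 18.92
tool_pos: [0.4966, 0.1708, 0.1599]
ee_rot: [-3.138, -0.015, -0.0]
wrist_force: [1.1, 0.3, 0.9]
width: 0.0658
finger_force: 0.0
time: 19.42
tool_pos: [0.4598, -0.0366, 0.1514]
ee_rot: [3.137, -0.001, -0.009]
wrist_force: [-0.0, 1.0, -0.5]
width: 0.066
finger_force: 0.0
time: 19.75
tool_pos: [0.4602, -0.0757, 0.1513]
ee_rot: [-3.141, 0.0, -0.001]
wrist_force: [-0.9, 0.3, -0.8]
width: 0.0656
finger_force: 0.0
```

Run:
```python
from h import *
state()
a=viewer.snapshot("scene")[100:280,180:400,::-1]
cv2.imwrite("pics/t4.png",cv2.resize(a,None,fx=3.2,fy=3.2))
```

```text
t 19.75 pos [ 0.4602 -0.0757  0.1513] rpy [-3.141e+00  0.000e+00 -1.000e-03] F [-0.91  0.3  -0.79] w 0.0656
```

View pics/t4.png

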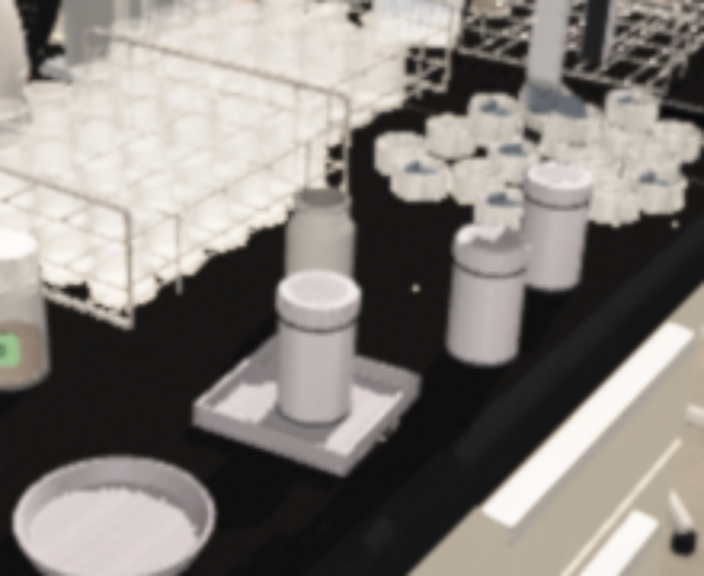

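Can3 stands upright in the tray, centred around (317,410) in the crop. Now can2 goes to the dish, carried above everything on the way.

```bash
R='python3 -m handwheel'
$R '[[0,0,0.15,0,0,0],[0,0,0.3,0,0,0],[0,0,0.45,0,0,0],[0,0,0.55,0,0,0],[0,0,0.6,0,0,0],[0,0,0.6,0,0,0],[0,0,0.6,0,0,0]]'
$R '[[0,0,0,0,0,0],[0,0,0,0,0,0],[0,0,0,0,0,0],[0,0,0,0,0,0],[0,0,0,0,0,0],[0,0,0,0,0,0]]' 1
$R '[[0,0,-0.08,0,0,0],[0,0,-0.2,0,0,0],[0,0,-0.35,0,0,0],[0,0,-0.5,0,0,0],[0,0,-0.62,0,0,0],[0,0,-0.68,0,0,0],[0,0,-0.68,0,0,0],[0,0,-0.68,0,0,0]]'
$R '[[0,-0.08,0,0,0,0],[0,-0.2,0,0,0,0],[0.03,-0.35,0,0,0,0],[0.07,-0.5,0,0,0,0],[0.1,-0.65,0,0,0,0],[0.1,-0.8,0,0,0,0],[0.1,-0.95,0,0,0,0],[0.1,-1,0,0,0,0],[0.1,-1,0,0,0,0]]'
$R '[[0,-0.08,0,0,0,0],[0.02,-0.2,0,0,0,0],[0.05,-0.35,0,0,0,0],[0.07,-0.5,0,0,0,0],[0.1,-0.65,0,0,0,0],[0.11,-0.8,0,0,0,0],[0.11,-0.95,0,0,0,0],[0.11,-1,0,0,0,0],[0.11,-1,0,0,0,0]]'
$R '[[0,-0.04,0,0,0,0],[0,-0.04,0,0,0,0],[0,-0.04,0,0,0,0]]'
```

```text
time: 20.38
tool_pos: [0.4604, -0.0754, 0.032]
ee_rot: [-3.142, -0.0, 0.001]
wrist_force: [0.1, 0.1, -0.8]
width: 0.0658
finger_force: 0.0
time: 20.88
tool_pos: [0.4611, -0.0763, 0.033]
ee_rot: [3.141, -0.003, -0.0]
wrist_force: [-0.2, 1.3, 5.5]
width: 0.0452
finger_force: 30.0
time: 21.55
tool_pos: [0.4598, -0.0763, 0.1669]
ee_rot: [3.141, 0.001, -0.0]
wrist_force: [-0.2, -0.5, -0.9]
width: 0.0453
finger_force: 30.0
time: 22.3
tool_pos: [0.4784, 0.1255, 0.1648]
ee_rot: [3.141, 0.005, 0.004]
wrist_force: [-0.0, -0.6, -1.4]
width: 0.0448
finger_force: 30.0
time: 23.05
tool_pos: [0.5017, 0.324, 0.1657]
ee_rot: [3.14, 0.003, 0.002]
wrist_force: [-0.4, -0.9, -1.5]
width: 0.0451
finger_force: 30.0
time: 23.3
tool_pos: [0.5023, 0.3304, 0.1675]
ee_rot: [3.141, 0.0, -0.001]
wrist_force: [-0.3, -0.6, -0.5]
width: 0.0452
finger_force: 30.0
```

```bash
R='python3 -m handwheel'
$R '[[0,0,0.1,0,0,0],[0,0,0.2,0,0,0],[0,0,0.3,0,0,0],[0,0,0.4,0,0,0],[0,0,0.5,0,0,0],[0,0,0.57,0,0,0],[0,0,0.61,0,0,0],[0,0,0.63,0,0,0],[0,0,0.63,0,0,0],[0,0,0.63,0,0,0]]'
$R '[[0,0,0.004,0,0,0],[0,0,0.008,0,0,0],[0,0,0.012,0,0,0],[0,0,0.016,0,0,0],[0,0,0.016,0,0,0],[0,0,0.016,0,0,0]]'
$R '[[0,0,0.003,0,0,0],[0,0,0.006,0,0,0],[0,0,0.008,0,0,0],[0,0,0.008,0,0,0],[0,0,0.008,0,0,0]]'
```

```text
time: 24.13
tool_pos: [0.5028, 0.3317, 0.0427]
ee_rot: [-3.141, -0.002, -0.001]
wrist_force: [-0.2, -0.8, -0.6]
width: 0.045
finger_force: 30.0
time: 24.63
tool_pos: [0.502, 0.3318, 0.0384]
ee_rot: [3.141, 0.0, 0.0]
wrist_force: [0.2, 0.5, -0.9]
width: 0.0449
finger_force: 30.0
time: 25.05
tool_pos: [0.502, 0.3317, 0.0368]
ee_rot: [3.141, 0.0, -0.0]
wrist_force: [0.0, -0.0, -0.9]
width: 0.0452
finger_force: 30.0
```

```bash
R='python3 -m handwheel'
$R '[[0,0,0.002,0,0,0],[0,0,0.004,0,0,0],[0,0,0.006,0,0,0],[0,0,0.006,0,0,0],[0,0,0.006,0,0,0]]'
$R '[[0,0,0.002,0,0,0],[0,0,0.004,0,0,0],[0,0,0.004,0,0,0],[0,0,0.004,0,0,0]]'
```

```text
time: 25.47
tool_pos: [0.5022, 0.3319, 0.0361]
ee_rot: [-3.142, -0.0, -0.0]
wrist_force: [-0.1, -0.4, 0.7]
width: 0.045
finger_force: 29.9
time: 25.8
tool_pos: [0.5023, 0.3319, 0.0361]
ee_rot: [-3.141, -0.001, -0.0]
wrist_force: [-1.6, -0.6, 5.3]
width: 0.0455
finger_force: 29.8
```

Can2 has landed. I'll release, rise, back away and look.

```bash
R='python3 -m handwheel'
$R '[[0,0,-0.004,0,0,0],[0,0,-0.004,0,0,0]]'
$R '[[0,0,0,0,0,0],[0,0,0,0,0,0],[0,0,0,0,0,0],[0,0,-0.1,0,0,0],[0,0,-0.25,0,0,0],[0,0,-0.42,0,0,0],[0,0,-0.6,0,0,0],[0,0,-0.8,0,0,0],[0,0,-0.8,0,0,0],[0,0,-0.8,0,0,0]]' -0.4
$R '[[-0.2,0,0,0,0,0],[-0.4,0,0,0,0,0],[-0.6,0,0,0,0,0],[-0.8,0,0,0,0,0],[-0.8,0,0,0,0,0],[-0.8,0,0,0,0,0],[-0.8,0,0,0,0,0]]'
python3 - <<'E'
from h import *
state()
a=viewer.snapshot("scene")[:,:,::-1]; b=viewer.snapshot("top")[:,:,::-1]
cv2.imwrite("pics/end.png",np.hstack([cv2.resize(a[100:300,120:400],(420,300)),cv2.resize(b[110:280,110:400],(380,300))]))
E
```

```text
time: 25.97
tool_pos: [0.5022, 0.3319, 0.0361]
ee_rot: [-3.141, -0.001, -0.0]
wrist_force: [-1.2, -0.6, 4.0]
width: 0.0451
finger_force: 29.9
time: 26.8
tool_pos: [0.5037, 0.3327, 0.1993]
ee_rot: [-3.138, -0.007, -0.0]
wrist_force: [-0.7, 0.1, -0.1]
width: 0.0659
finger_force: 0.0
time: 27.38
tool_pos: [0.3421, 0.3316, 0.1943]
ee_rot: [3.14, 0.001, 0.0]
wrist_force: [-0.0, -1.0, -0.4]
width: 0.066
finger_force: 0.0
t 27.38 pos [0.3421 0.3316 0.1943] rpy [3.14e+00 1.00e-03 0.00e+00] F [-0.01 -1.02 -0.44] w 0.066
```

View pics/end.png

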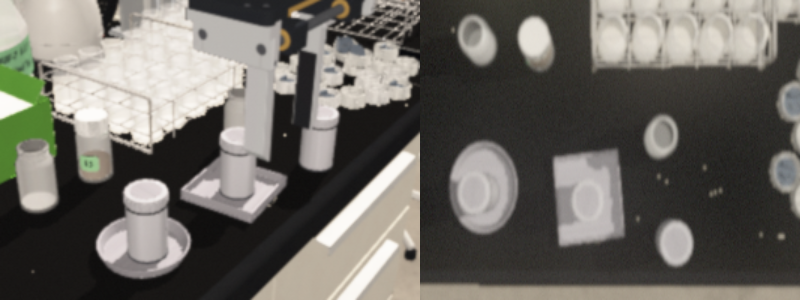

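The cans stand upright in the dish (148,220) and the tray (237,165). The small-weight can is on the worktop, the vials have not moved, and the gripper is clear.

```bash
python3 -c "
from bench import robot; print(robot.close_job())"
```

```text
the job is handed in; nothing more can be done
None
```

The job is handed in at 27 s: by heft, the large-weight can (about 5.5 N) stands in the square tray, the empty can (about 1 N) in the round dish, and the small-weight can (about 3.1 N) on the bare worktop, all upright with the vials untouched.

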